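Tamp the tumbling pieces level in the bin

ROBOT

A 6-joint arm with a two-finger parallel gripper is mounted at the origin on a cart in front of the work surface, level with it; the furniture and walls round the work are solid. World frame = base frame: x ahead of the robot, y to its left, z up, the work surface at z = 0. Lengths are in m, angles in rad, forces in N, time in s.
With the tool pointing down it reaches from about 0.25 to 0.725 m from the base axis. Payload 4 kg.
Tool frame: the origin (TCP) lies at the very end of the fingers, on their centre line; the grasp point (between the pads) lies 19 mm behind it; x points along the fingers, y is the direction in which the jaws open and shut, and the axes are right-handed (so a half turn about x gives the same grasp; the last joint's range is limited). The gripper opens to 85 mm and grips with 20 to 120 N. Pads are 22 mm wide; open, the fingers measure 114 mm over their backs; the gripper's body (76 mm by 85 mm) begins 54 mm behind the grasp point. The pads swing forward as they close: fully open they stand 13 mm farther back than shut.
Start: joints at [-1.241, 0.241, 0.005, 1.335, 0, 1.571], TCP at [0.162, -0.473, 0.231] pointing down, gripper open.
Joint ranges: [-2.72, 2.72], [-1.05, 1.87], [-1.09, 1.28], [-1.99, 2.15], [-1.42, 1.44], [-3.14, 3.14]. Speed limits (rad/s): [2.79, 2.79, 3.14, 3.14, 3.14, 3.14].

INTERFACE

Orientations are given as a unit quaternion [x, y, z, w].
In Python, from workcell import get_obs, camera, job_done gives the robot as it stands. The module is installed in compiled form; this text tells all that it offers.
- The arm moves only by the tool arm_command, never from a script. Its argument "motion" is a list of rows, each an object of numbers: "x", "y", "z": the shift along the tool's x, y, z in m; "roll": the turn about the tool's x in rad; "fingers": the opening, from 0 (shut) to 1 (fully open). A call has 1 to 20 rows; each row shifts and turns the pose as measured when the row begins, along the tool's axes as they then stand; what a row does not reach is not made up. A row lasts 1/12 s, in which the tool goes at most 41.7 mm and 7.16 degrees, less where a joint would pass 70% of its speed; a pose out of reach is approached as far as the arm can. A call is refused whole if a number of a shift passes 0.0417 or a number of a turn 0.125, either way. A call with a gripper value outside its range is refused whole. The fingers move at their own pace and stop on an object; the grip force is fixed at half the most. Time passes only in rows, so rows that do not move let the fingers close. It gives the time, the measured TCP pose, the force and the opening at its end, in the units of the state.
- get_obs(): the state, without advancing time (a new reading comes with each control period).
- camera(name): name is "scene" or "top"; returns a dict with "frame" (400x640x3 uint8, red, green, blue), "intrinsics" (3x3 intrinsics, pixels), "rvec" (rotation vector, rad) and "tvec" (3), from world to camera coordinates, as OpenCV has them. Camera axes: x right, y down, z forward; pixel columns grow to the right and rows downward; lengths in m; the calibration is good to about 2 mm. A picture is of the moment at which its call begins. There is no depth.
- job_done(): hands the job in, once; it reports no verdict.
The state is a dict: "clock": time; "joint_pos": joint angles; "joint_vel": joint speeds; "tau": joint torques, N m; "eef_pos": TCP position; "tool_rot": TCP orientation; "ft_force": force on the tool from outside, world axes, zero at the start; "ft_torque": the same for the moment, N m; "grip_width": finger opening in m.
Only numpy, scipy, OpenCV 4.12 (cv2) and the standard library are available. Lean on these libraries where they do the work, as an engineer would, in place of code of your own. Each camera call takes 0.05 s, during which the arm holds its last target.

TASK

Two round wooden pegs stick up out of the small grey bin of tumbling pieces. Pick up the flat hand tamper by its upright handle and press the pegs straight down with its plate until they lie on the bin floor, level with the square blocks around them; do not push the pegs with the fingers. Then stand the tamper upright on the bench again, beside the bin, and let go.

Things in the scene. Friction and masses are not known exactly. Their poses are not given: they have to be found in the camera images.
- tamper: Flat hand tamper standing on the bench: aluminium plate 80 (x) x 100 (y) x 14 mm with an upright square wooden handle, 30 x 30 mm (sides along x and y), in its middle, bare from 25 to 118 mm above the plate's underside. About 0.3 kg. Origin: centre of the plate's underside; z up along the handle.
- media_bin: Open grey bin fixed to the bench, 56 mm high; inside 100 (x) x 132 (y) mm, floor 6 mm thick. Holds 4 loose wooden blocks 44 x 44 x 36 mm, one in each corner, tops 42 mm above the bench. A peg is wedged between each pair; pressed (under 15 N) it shoves the blocks apart along y and drops to the floor, its top then also 42 mm above the bench. Origin: centre of the underside; z up.
- peg_0: Round waxed wooden peg, 36 mm across, 42 mm long, lying along the bin's x in the -x half of the bin, wedged high between two blocks (top about 67 mm above the bench, 11 mm above the rim). Origin: its centre; x along its axis. Once level on the floor its centre is 24 mm above the bench.
- peg_1: The same kind of peg, in the half of the bin towards +x of the bin.
Mind the look-alikes: they are no part of the job. Leave any orange or yellow look-alike of the peg_0 alone.

How it is judged:
By the outcome, as a careful person would: the job done as asked, in the order asked, and still so for the second after the job is handed in, with the robot touching nothing.
It also fails if it takes over 43 s, if anything falls off the work surface, if the arm or the gripper's body presses on something with over 40 N, if the wrist force passes 120 N, or if a joint passes its speed limit or range.

## Working session

There is one attempt and no reset: what is moved stays moved. The work goes in short steps, Python scripts to look and compute and a tool call to move; the robot and the scene stay as the last step left them, time stands still between calls to the robot, and variables do not carry over. Pictures are saved under pics/ and viewed, and the job is handed in when it is done.

Besides the shell and the picture viewer there is one more tool, called after "Request:" as a command line: name --argument value ..., lists and objects as JSON in quotes. arm_command: Moves the arm, as the interface text tells. Its arguments: {"type":"object","properties":{"motion":{"type":"array","items":{"type":"object","properties":{"x":{"type":"number"},"y":{"type":"number"},"z":{"type":"number"},"roll":{"type":"number"},"fingers":{"type":"number"}}}}},"required":["motion"]}

```bash
mkdir -p pics
python3 - <<'E'
from workcell import get_obs,camera
import cv2,pickle
o=get_obs();print(o)
for n in("scene","top"):
    c=camera(n);cv2.imwrite(f"pics/{n}0.png",c["frame"][:,:,::-1]);pickle.dump(c,open(n+"0.pkl","wb"))
    print(n,c["intrinsics"],c["rvec"],c["tvec"])
E
```

```text
{'clock': 0.0, 'joint_pos': array([-1.24097874e+00,  2.41399144e-01,  3.72807679e-03,  1.33521799e+00,
        1.96893488e-07,  1.57079656e+00]), 'joint_vel': array([-1.28098527e-04, -2.30974246e-03, -4.75512020e-04,  1.61352776e-03,
       -2.92035634e-05, -1.68937266e-03]), 'tau': array([-4.48402952e-04, -3.72315609e+01,  2.52409673e+01,  1.68212503e-02,
       -1.03699838e-04, -3.91547658e-06]), 'eef_pos': array([ 0.16172875, -0.47244737,  0.23042135]), 'tool_rot': array([-0.69739194, -0.11681004,  0.69763472, -0.11535031]), 'ft_force': array([-0.56046274,  1.26098242, -0.10139513]), 'ft_torque': array([-0.03001109,  0.01077062,  0.0144413 ]), 'grip_width': 0.08546485341083708}
scene [[510.98571278   0.         308.61580196]
 [  0.         510.98571278 192.33480198]
 [  0.           0.           1.        ]] [ 0.85340894 -2.45162874  1.20445229] [0.22267994 0.43419153 0.37807667]
top [[398.91803691   0.         319.13640184]
 [  0.         398.91803691 195.25692554]
 [  0.           0.           1.        ]] [ 2.16421504 -2.19788247  0.10460183] [-0.35610023  0.57938746  0.85214416]
```

View pics/scene0.png

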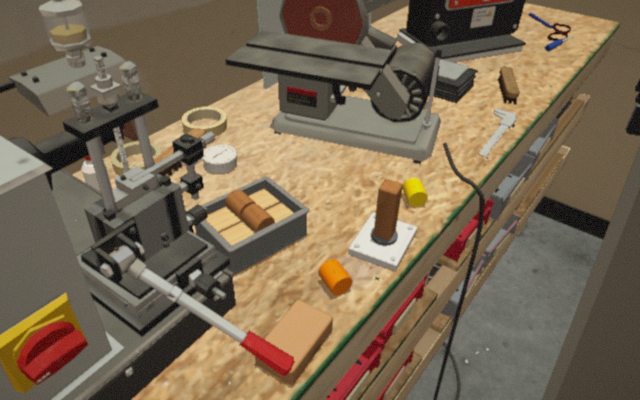

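View pics/top0.png

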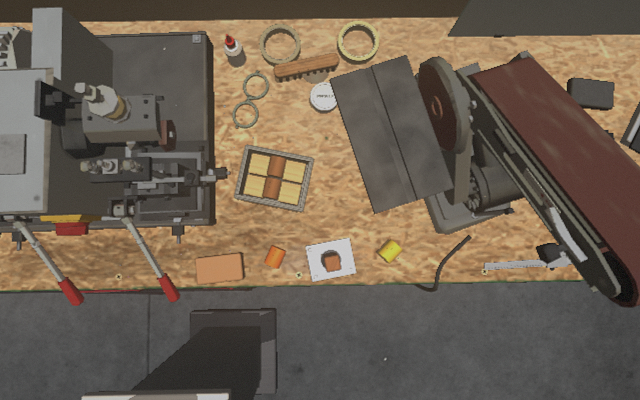

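The top view shows the tamper around (331,258) and the bin around (274,178). The press lever is to the left and the sander to the right. I'll enlarge both.

Run:
```python
import pickle,cv2
c=pickle.load(open("top0.pkl","rb"))["frame"][:,:,::-1]
cv2.imwrite("pics/t1.png",cv2.resize(c[140:290,225:365],None,fx=5,fy=5,interpolation=cv2.INTER_CUBIC)[:, :][:750][0:600])
cv2.imwrite("pics/t2.png",cv2.resize(c[225:295,250:410],None,fx=5,fy=5,interpolation=cv2.INTER_CUBIC))
c=pickle.load(open("scene0.pkl","rb"))["frame"][:,:,::-1]
cv2.imwrite("pics/s1.png",cv2.resize(c[165:300,180:440],None,fx=3,fy=3,interpolation=cv2.INTER_CUBIC))
```

```text
(no output)
```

View pics/t1.png

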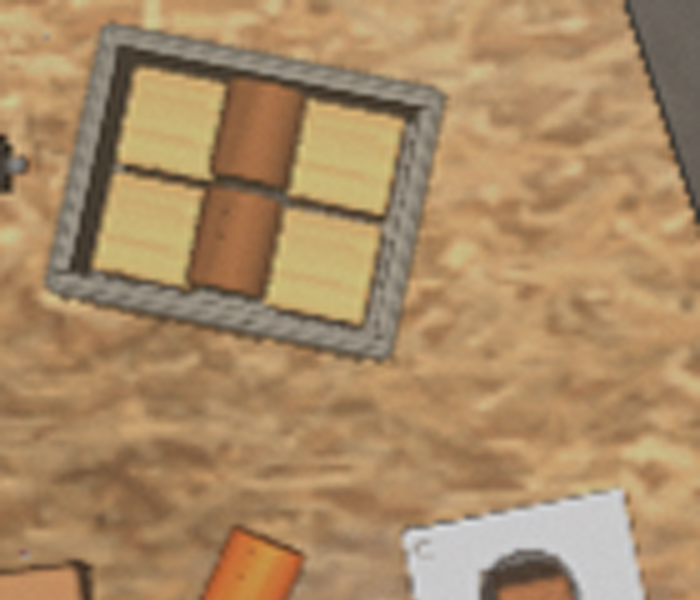

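View pics/t2.png

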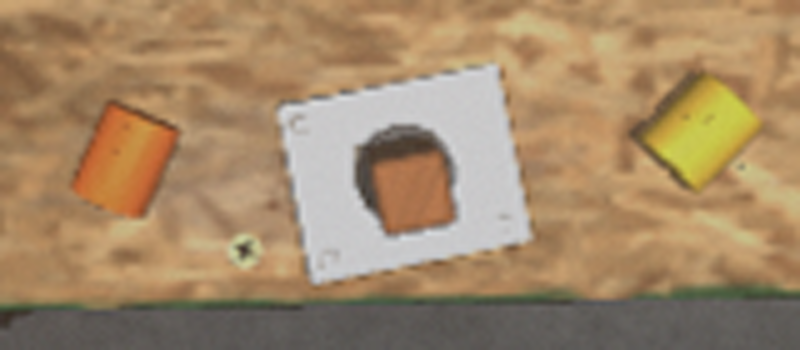

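View pics/s1.png

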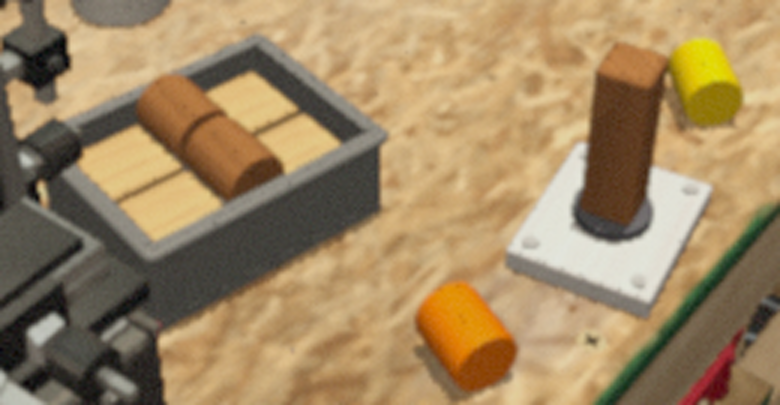

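```bash
cat > h.py <<'E'
import numpy as np,cv2,pickle
def load(n):
    c=pickle.load(open(n,"rb"));return c
def back(c,uv,z):
    R=cv2.Rodrigues(np.array(c["rvec"],float))[0];t=np.array(c["tvec"]).ravel();K=np.array(c["intrinsics"])
    C=-R.T@t; d=(R.T@np.linalg.inv(K)@np.c_[uv,np.ones(len(uv))].T).T
    return C+d*((z-C[2])/d[:,2])[:,None]
def proj(c,P):
    return cv2.projectPoints(np.array(P,float).reshape(-1,3),np.array(c["rvec"],float),np.array(c["tvec"],float),np.array(c["intrinsics"]),None)[0].reshape(-1,2)
def up(px,f,o): return (np.array(px,float)+.5)/f-.5+np.array(o)
E
python3 - <<'E'
from h import *
c=load("top0.pkl");s=load("scene0.pkl")
def rep(n,uv,z):
    P=back(c,uv,z)[:,:2];e=[np.linalg.norm(P[(i+1)%4]-P[i])for i in range(4)]
    a=[np.degrees(np.arctan2(*(P[(i+1)%4]-P[i])[::-1])) for i in range(4)]
    print(n,P.mean(0).round(4),np.round(e,4),np.round(a,1));print(P.round(3).tolist());return P
rep("bin",up([(107,25),(443,92),(390,357),(47,287)],5,(225,140)),.056)
rep("plate",up([(278,104),(498,66),(532,241),(313,284)],5,(250,225)),.014)
rep("htop",up([(373,160),(441,150),(456,220),(390,236)],5,(250,225)),.118)
print(back(c,np.array([[222.,172],[330,70],[375,212],[320,290],[320,18]]),.05).round(3))
# scene check
print("scene plate",back(s,up([(582,145),(711,185),(645,304),(507,255)],3,(180,165)),.014).round(4)[:,:2])
print("scene htop",back(s,up([(620,42),(668,60),(643,82),(597,68)],3,(180,165)),.118).round(4)[:,:2].mean(0))
print("scene bin rim",back(s,up([(258,38),(387,135),(150,252)],3,(180,165)),.056).round(4)[:,:2])
print("base px",proj(c,[[0,0,0],[.3,0,0],[.3,-.3,0]]),proj(s,[[0,0,0],[.3,0,0],[.3,-.3,0]]))
E
```

```text
bin [ 0.6108 -0.2688] [0.1474 0.116  0.1488 0.1155] [-102.2  168.    77.6  -12.7]
[[0.683, -0.209], [0.652, -0.353], [0.538, -0.329], [0.57, -0.184]]
plate [ 0.4329 -0.3883] [0.0988 0.0779 0.0981 0.0799] [ -81.2 -170.2  100.    10.3]
[[0.464, -0.333], [0.479, -0.43], [0.403, -0.443], [0.386, -0.347]]
htop [ 0.4334 -0.3882] [0.0268 0.0276 0.0264 0.03  ] [ -82.6 -168.9  102.5   11.8]
[[0.446, -0.372], [0.449, -0.399], [0.422, -0.404], [0.416, -0.378]]
[[ 0.625 -0.157  0.05 ]
 [ 0.849 -0.393  0.05 ]
 [ 0.534 -0.484  0.05 ]
 [ 0.372 -0.363  0.05 ]
 [ 0.969 -0.373  0.05 ]]
scene plate [[ 0.478  -0.427 ]
 [ 0.4043 -0.4425]
 [ 0.3866 -0.3417]
 [ 0.4607 -0.3273]]
scene htop [ 0.433275 -0.38535 ]
scene bin rim [[ 0.6492 -0.3468]
 [ 0.5386 -0.3249]
 [ 0.5732 -0.1847]]
base px [[152.43361487 466.48815749]
 [155.22635796 322.70012934]
 [291.56905485 320.24725233]] [[609.57663052 779.16198524]
 [295.59279476 503.82850547]
 [432.24231114 318.44074781]]
```

```bash
cat > st.py <<'E'
import numpy as np
from workcell import get_obs
from scipy.spatial.transform import Rotation as R
def st(target=None,yaw=None):
    o=get_obs();M=R.from_quat(o["tool_rot"]).as_matrix()
    yy=np.degrees(np.arctan2(M[1,1],M[0,1]))
    print("t",round(o["clock"],2),"pos",o["eef_pos"].round(4),"toolx",M[:,0].round(4),"ydir deg",round(yy,2),"q",o["joint_pos"].round(2),"F",o["ft_force"].round(1),"w",round(o["grip_width"],4))
    if target is not None: print("tool shift",(M.T@(np.array(target)-o["eef_pos"])).round(4))
    if yaw is not None:
        for k in (-180,-90,0,90,180):
            d=yaw+k-yy; print("roll opt",k,round(-np.radians(d),3))
    return o,M
E
python3 -c "
from st import *
st((.433,-.387,.19),10)
from h import *
c=load('top0.pkl');print(back(c,up([(125,160),(700,130)],5,(250,225)),.036))"
```

```text
t 0.1 pos [ 0.1617 -0.4725  0.2305] toolx [-6.0e-04  1.7e-03 -1.0e+00] ydir deg -71.11 q [-1.24  0.24  0.    1.34 -0.    1.57] F [-0.5 -1.  -0.1] w 0.0855
tool shift [ 0.0405  0.007  -0.2843]
roll opt -180 1.726
roll opt -90 0.155
roll opt 0 -1.416
roll opt 90 -2.986
roll opt 180 -4.557
[[ 0.44215276 -0.26712869  0.036     ]
 [ 0.45092458 -0.51497382  0.036     ]]
```

Request:
arm_command --motion '[{"z":-0.036,"x":0.004},{"z":-0.036,"x":0.004},{"z":-0.036,"x":0.004},{"z":-0.036,"x":0.004},{"z":-0.036,"x":0.004},{"z":-0.036,"x":0.004},{"z":-0.036,"x":0.004},{"roll":0.08},{"roll":0.075},{"x":0}]'

```text
schema error: expected keys x, y, z, roll, fingers
```

```bash
python3 -c "
from st import *
st((.433,-.387,.19),10)"
```

```text
t 0.1 pos [ 0.1617 -0.4725  0.2305] toolx [-6.0e-04  1.7e-03 -1.0e+00] ydir deg -71.11 q [-1.24  0.24  0.    1.34 -0.    1.57] F [-0.5 -1.  -0.1] w 0.0855
tool shift [ 0.0405  0.007  -0.2843]
roll opt -180 1.726
roll opt -90 0.155
roll opt 0 -1.416
roll opt 90 -2.986
roll opt 180 -4.557
```

All five keys are needed in every row.

Request:
arm_command --motion '[{"x":0.004,"y":0,"z":-0.036,"roll":0,"fingers":1},{"x":0.004,"y":0,"z":-0.036,"roll":0,"fingers":1},{"x":0.004,"y":0,"z":-0.036,"roll":0,"fingers":1},{"x":0.004,"y":0,"z":-0.036,"roll":0,"fingers":1},{"x":0.004,"y":0,"z":-0.036,"roll":0,"fingers":1},{"x":0.004,"y":0,"z":-0.036,"roll":0,"fingers":1},{"x":0.004,"y":0,"z":-0.036,"roll":0,"fingers":1},{"x":0,"y":0,"z":0,"roll":0.08,"fingers":1},{"x":0,"y":0,"z":0,"roll":0.075,"fingers":1},{"x":0,"y":0,"z":0,"roll":0,"fingers":1}]'

```text
clock: 0.93
eef_pos: [0.4089, -0.3865, 0.1944]
tool_rot: [-0.702, -0.061, 0.707, -0.054]
ft_force: [-0.5, 0.4, 0.1]
grip_width: 0.0854
```

```bash
python3 -c "
from st import *
st((.433,-.387,.14),10)"
```

```text
t 0.93 pos [ 0.4089 -0.3865  0.1944] toolx [-0.0078  0.0083 -0.9999] ydir deg -80.67 q [-0.76  0.39  0.12  1.31  0.    2.22] F [-0.5  0.4  0.1] w 0.0854
tool shift [ 0.0542  0.005  -0.024 ]
roll opt -180 1.559
roll opt -90 -0.012
roll opt 0 -1.582
roll opt 90 -3.153
roll opt 180 -4.724
```

Request:
arm_command --motion '[{"x":0,"y":0.002,"z":-0.012,"roll":-0.122,"fingers":1},{"x":0,"y":0.002,"z":-0.012,"roll":-0.122,"fingers":1},{"x":0,"y":0,"z":0,"roll":-0.122,"fingers":1},{"x":0,"y":0,"z":0,"roll":-0.122,"fingers":1},{"x":0,"y":0,"z":0,"roll":-0.122,"fingers":1},{"x":0,"y":0,"z":0,"roll":-0.122,"fingers":1},{"x":0,"y":0,"z":0,"roll":-0.122,"fingers":1},{"x":0,"y":0,"z":0,"roll":-0.122,"fingers":1},{"x":0,"y":0,"z":0,"roll":-0.122,"fingers":1},{"x":0,"y":0,"z":0,"roll":-0.122,"fingers":1},{"x":0,"y":0,"z":0,"roll":-0.122,"fingers":1},{"x":0,"y":0,"z":0,"roll":-0.122,"fingers":1},{"x":0,"y":0,"z":0,"roll":-0.118,"fingers":1},{"x":0,"y":0,"z":0,"roll":0,"fingers":1}]'

```text
clock: 2.1
eef_pos: [0.4255, -0.3854, 0.1884]
tool_rot: [0.441, 0.562, -0.441, 0.544]
ft_force: [-0.5, 0.2, -0.5]
grip_width: 0.0856
```

```bash
python3 -c "
from st import *
st((.433,-.387,.13),10)"
```

```text
t 2.1 pos [ 0.4255 -0.3854  0.1884] toolx [-0.0197  0.0169 -0.9997] ydir deg 12.86 q [-0.74  0.43  0.16  1.33 -0.    0.61] F [-0.5  0.2 -0.5] w 0.0856
tool shift [0.0582 0.0078 0.0044]
roll opt -180 3.191
roll opt -90 1.621
roll opt 0 0.05
roll opt 90 -1.521
roll opt 180 -3.092
```

Request:
arm_command --motion '[{"x":0.015,"y":0.005,"z":0.003,"roll":0.05,"fingers":1},{"x":0.025,"y":0.004,"z":0.002,"roll":0,"fingers":1}]'

```text
clock: 2.27
eef_pos: [0.436, -0.3909, 0.153]
tool_rot: [0.457, 0.545, -0.457, 0.534]
ft_force: [-0.2, 0.2, -0.5]
grip_width: 0.0857
```

Run:
```python
from st import *
from h import *
from workcell import camera
o,M=st((.433,-.387,.062),10)
c=camera("scene");cv2.imwrite("pics/s2.png",cv2.resize(c["frame"][100:300,240:480,::-1],None,fx=3,fy=3,interpolation=cv2.INTER_CUBIC))
```

```text
t 2.27 pos [ 0.436  -0.3909  0.153 ] toolx [-0.0122  0.0099 -0.9999] ydir deg 9.56 q [-0.73  0.46  0.12  1.24 -0.    0.67] F [-0.2  0.2 -0.5] w 0.0857
tool shift [ 0.091  -0.0014 -0.0032]
roll opt -180 3.134
roll opt -90 1.563
roll opt 0 -0.008
roll opt 90 -1.579
roll opt 180 -3.149
```

View pics/s2.png

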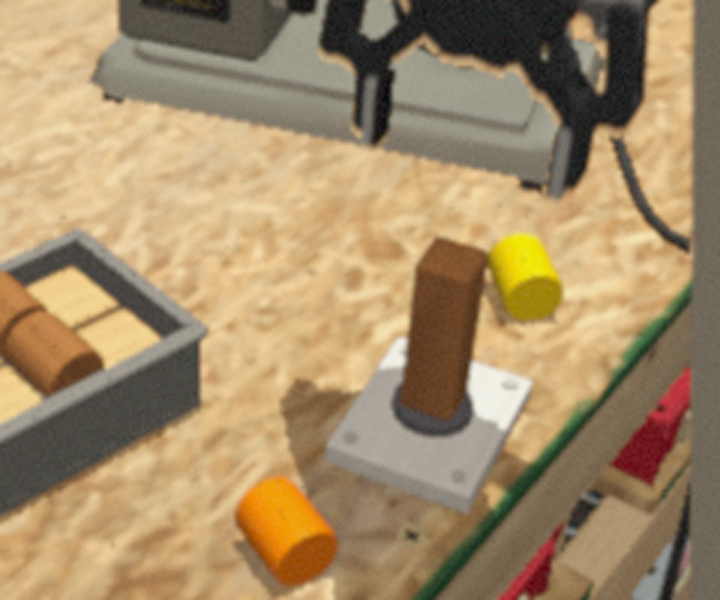

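The open fingertips, at crop (372,140) and (565,190), straddle a point right above the handle top at (452,252). I'm going down and closing.

Request:
arm_command --motion '[{"x":0.03,"y":0,"z":-0.002,"roll":0,"fingers":1},{"x":0.03,"y":0,"z":-0.001,"roll":0,"fingers":1},{"x":0.028,"y":0,"z":0,"roll":0,"fingers":1},{"x":-0.002,"y":0,"z":0,"roll":0,"fingers":0},{"x":-0.001,"y":0,"z":0,"roll":0,"fingers":0},{"x":-0.001,"y":0,"z":0,"roll":0,"fingers":0},{"x":-0.001,"y":0,"z":0,"roll":0,"fingers":0},{"x":-0.001,"y":0,"z":0,"roll":0,"fingers":0},{"x":-0.001,"y":0,"z":0,"roll":0,"fingers":0}]'

```text
clock: 3.07
eef_pos: [0.4308, -0.3863, 0.0683]
tool_rot: [0.459, 0.546, -0.459, 0.529]
ft_force: [0.3, 0.7, -3.6]
grip_width: 0.0294
```

Run:
```python
from st import *
from h import *
from workcell import camera
o,M=st((.433,-.387,.062),10)
c=camera("scene");cv2.imwrite("pics/s3.png",cv2.resize(c["frame"][100:300,240:480,::-1],None,fx=3,fy=3,interpolation=cv2.INTER_CUBIC))
```

```text
t 3.07 pos [ 0.4308 -0.3863  0.0683] toolx [-0.0186  0.0154 -0.9997] ydir deg 9.05 q [-0.73  0.53 -0.01  1.06 -0.    0.68] F [ 0.3  0.7 -3.6] w 0.0294
tool shift [0.0063 0.0022 0.0012]
roll opt -180 3.125
roll opt -90 1.554
roll opt 0 -0.017
roll opt 90 -1.587
roll opt 180 -3.158
```

View pics/s3.png

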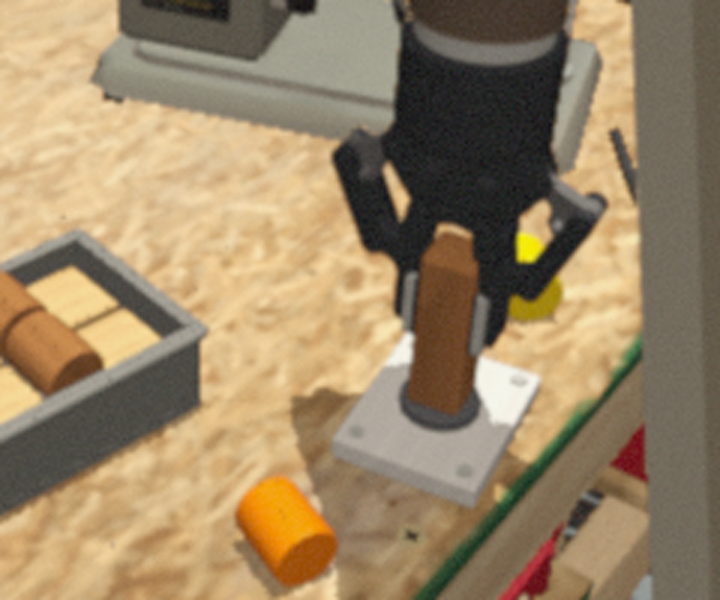

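Gripped: width is 29 mm, and the wrist is carrying about 3.6 N. Lifting.

Request:
arm_command --motion '[{"x":-0.04,"y":0,"z":0,"roll":0,"fingers":0},{"x":-0.04,"y":0,"z":0,"roll":0,"fingers":0},{"x":-0.038,"y":0,"z":0,"roll":0,"fingers":0}]'

```text
clock: 3.37
eef_pos: [0.4274, -0.3832, 0.1799]
tool_rot: [0.459, 0.554, -0.459, 0.521]
ft_force: [0.5, -0.6, -2.3]
grip_width: 0.0294
```

Run:
```python
from st import *
from h import *
from workcell import camera
o,M=st((.611,-.2675,.17),-12.3)
c=camera("scene");pickle.dump(c,open("s4.pkl","wb"));cv2.imwrite("pics/s4.png",cv2.resize(c["frame"][100:300,240:480,::-1],None,fx=3,fy=3,interpolation=cv2.INTER_CUBIC))
```

```text
t 3.37 pos [ 0.4274 -0.3832  0.1799] toolx [-0.0358  0.0302 -0.9989] ydir deg 9.05 q [-0.73  0.45  0.17  1.34 -0.    0.68] F [ 0.5 -0.6 -2.3] w 0.0294
tool shift [ 0.0068  0.1998 -0.0852]
roll opt -180 3.514
roll opt -90 1.943
roll opt 0 0.373
roll opt 90 -1.198
roll opt 180 -2.769
```

View pics/s4.png

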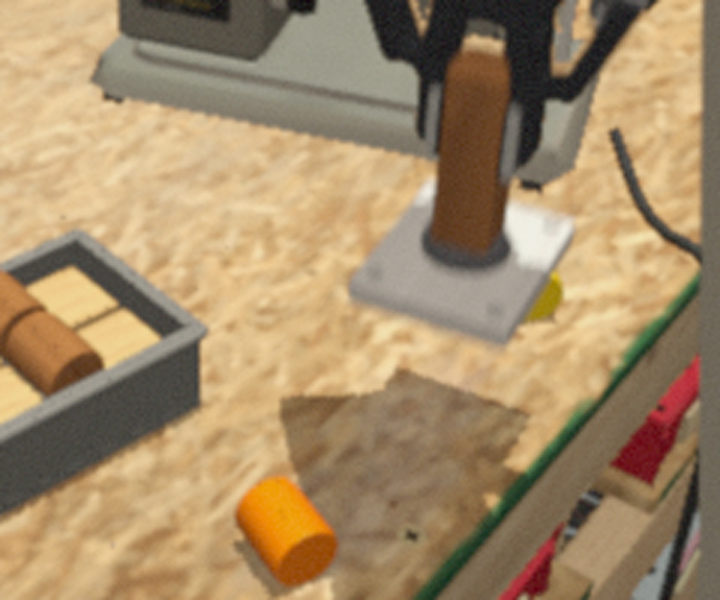

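Lifted, with the handle upright in the fingers and the tool tilted about 2.7°. Carrying it over the bin and turning it to the bin's angle.

Request:
arm_command --motion '[{"x":0,"y":0.033,"z":-0.014,"roll":0.124,"fingers":0},{"x":0,"y":0.031,"z":-0.018,"roll":0.124,"fingers":0},{"x":0,"y":0.029,"z":-0.022,"roll":0.124,"fingers":0},{"x":0,"y":0.026,"z":-0.025,"roll":0,"fingers":0},{"x":0,"y":0.026,"z":-0.025,"roll":0,"fingers":0},{"x":0,"y":0.02,"z":-0.02,"roll":0,"fingers":0}]'

```text
clock: 3.92
eef_pos: [0.6123, -0.2819, 0.1994]
tool_rot: [-0.553, -0.443, 0.556, -0.435]
ft_force: [0.2, -0.4, -3.5]
grip_width: 0.0294
```

Run:
```python
from st import *
from h import *
from workcell import camera
o,M=st((.611,-.2675,.16),-12.3)
pc=o["eef_pos"]+.0635*M[:,0];print("plate c",pc)
print("shift for plate over bin",(M.T@(np.array([.611,-.2675,pc[2]])-pc)).round(4))
c=camera("scene");pickle.dump(c,open("s5.pkl","wb"));cv2.imwrite("pics/s5.png",cv2.resize(c["frame"][80:280,160:420,::-1],None,fx=3,fy=3,interpolation=cv2.INTER_CUBIC))
t=camera("top");pickle.dump(t,open("t5.pkl","wb"));cv2.imwrite("pics/t5.png",cv2.resize(t["frame"][120:240,200:360,::-1],None,fx=4,fy=4,interpolation=cv2.INTER_CUBIC))
```

```text
t 3.92 pos [ 0.6123 -0.2819  0.1994] toolx [-0.0109  0.0063 -0.9999] ydir deg -13.25 q [-0.43  0.63  0.51  1.47  0.    1.37] F [ 0.2 -0.4 -3.5] w 0.0294
tool shift [ 0.0395 -0.0041 -0.0135]
roll opt -180 3.125
roll opt -90 1.554
roll opt 0 -0.017
roll opt 90 -1.587
roll opt 180 -3.158
plate c [ 0.61165588 -0.28146322  0.13587767]
shift for plate over bin [ 0.0001 -0.0038 -0.0134]
```

View pics/s5.png

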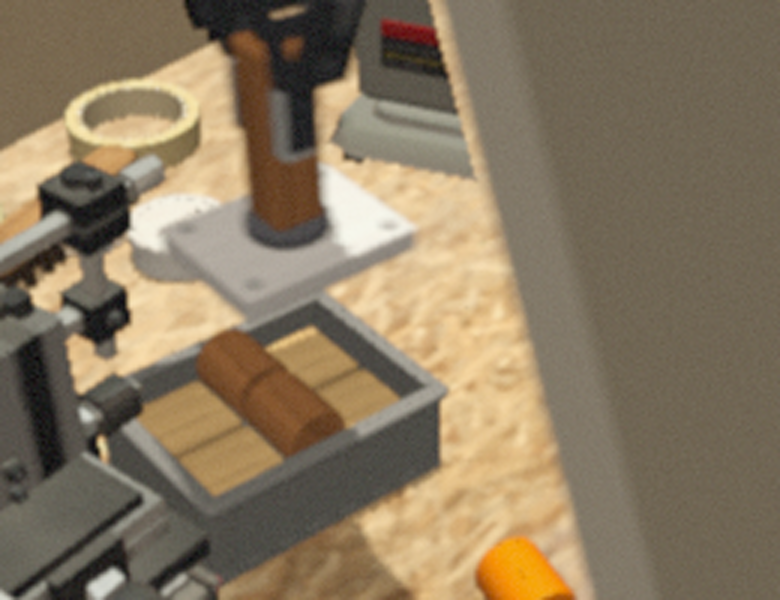

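View pics/t5.png

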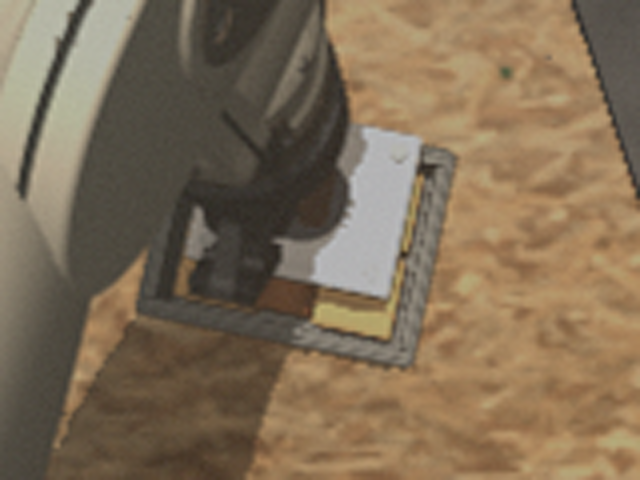

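Run:
```python
from st import *
from h import *
from scipy.optimize import least_squares
o,M=st()
s=load("s5.pkl");t=load("t5.pkl")
sm=up([(165,232),(247,303),(414,232)],3,(160,80));tm=up([(420,137),(390,297)],4,(200,120))
# plate axes: x=tool y, z=-tool x, y = z cross x
A=np.c_[M[:,1],np.cross(-M[:,0],M[:,1]),-M[:,0]]
def pts(p,loc):
    Rz=R.from_euler('z',p[3]).as_matrix()
    return p[:3]+(A@Rz@np.array(loc).T).T
# scene: left=(+x,+y)? try; front=(-x,+y); right=(-x,-y); top img: TR=(+x,-y), BR=(-x,-y)
L=[(.04,.05,.014),(-.04,.05,.014),(-.04,-.05,.014)];T=[(.04,-.05,.014),(-.04,-.05,.014)]
f=lambda p:np.r_[(proj(s,pts(p,L))-sm).ravel(),(proj(t,pts(p,T))-tm).ravel()]
pc=o["eef_pos"]+.0635*M[:,0]
r=least_squares(f,np.r_[pc,0]);print(r.x.round(4),np.round(f(r.x),1),"pred",pc.round(4))
```

```text
t 4.02 pos [ 0.6141 -0.2797  0.1983] toolx [-0.0105  0.0075 -0.9999] ydir deg -12.94 q [-0.43  0.63  0.52  1.47  0.    1.37] F [-0.8 -0.1 -2.6] w 0.0294
[ 0.6106 -0.2841  0.1335  0.0385] [-3.8  0.4  0.2  0.7 -0.4 -1.2  1.8  1.4  2.   2.3] pred [ 0.6135 -0.2793  0.1348]
```

Run:
```python
from st import *
from h import *
o,M=st()
t=load("t5.pkl")
P=back(t,up([(420,137),(390,297)],4,(200,120)),.1488)[:,:2];e=P[0]-P[1];print(P,np.linalg.norm(e),np.degrees(np.arctan2(e[1],e[0])))
x=e/np.linalg.norm(e);y=np.array([-x[1],x[0]]);c=P.mean(0)+.05*y;print("plate c",c,"tcp->",o["eef_pos"]+.0635*M[:,0])
print((M.T@(np.array([.611,-.2675,.09+.0635])-o["eef_pos"])).round(4))
```

```text
t 4.02 pos [ 0.6141 -0.2797  0.1983] toolx [-0.0105  0.0075 -0.9999] ydir deg -12.94 q [-0.43  0.63  0.52  1.47  0.    1.37] F [-0.8 -0.1 -2.6] w 0.0294
[[ 0.64303412 -0.33733878]
 [ 0.56643761 -0.32215766]] 0.07808643657152442 -11.210510647683515
plate c [ 0.61445658 -0.28070225] tcp-> [ 0.6134738  -0.27925651  0.13476068]
[ 0.0449 -0.0053 -0.011 ]
```

Request:
arm_command --motion '[{"x":0.018,"y":-0.004,"z":-0.008,"roll":0,"fingers":0},{"x":0.016,"y":-0.002,"z":-0.003,"roll":0,"fingers":0}]'

```text
clock: 4.18
eef_pos: [0.6139, -0.2677, 0.1671]
tool_rot: [-0.552, -0.443, 0.553, -0.44]
ft_force: [-0.7, -0.3, -4.8]
grip_width: 0.0293
```

Run:
```python
from st import *
from h import *
from workcell import camera
st()
t=camera("top");o,M=st(None,-12.3)
pickle.dump(t,open("t6.pkl","wb"));cv2.imwrite("pics/t6.png",cv2.resize(t["frame"][130:220,220:340,::-1],None,fx=6,fy=6,interpolation=cv2.INTER_CUBIC))
pc=o["eef_pos"]+.0635*M[:,0];print("plate c",pc)
print("shift for plate over bin",(M.T@(np.array([.611,-.2675,pc[2]])-pc)).round(4))
```

```text
t 4.18 pos [ 0.6139 -0.2677  0.1671] toolx [-0.0033  0.0029 -1.    ] ydir deg -12.82 q [-0.41  0.62  0.42  1.37  0.    1.38] F [-0.7 -0.3 -4.8] w 0.0293
t 4.23 pos [ 0.6121 -0.2672  0.1637] toolx [-0.0084  0.0046 -1.    ] ydir deg -12.82 q [-0.41  0.62  0.41  1.37  0.    1.38] F [-2.1  0.3 -6.7] w 0.0295
roll opt -180 3.132
roll opt -90 1.562
roll opt 0 -0.009
roll opt 90 -1.58
roll opt 180 -3.151
plate c [ 0.61153202 -0.26689393  0.10016634]
shift for plate over bin [ 0.     -0.0004  0.0007]
```

View pics/t6.png

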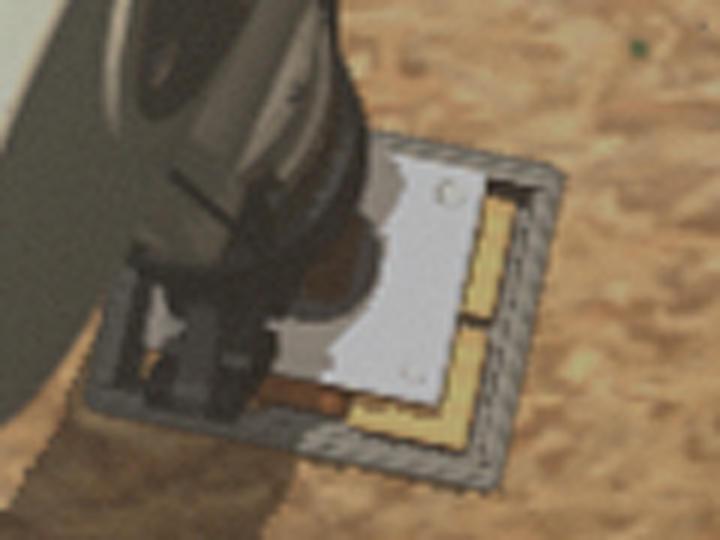

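Run:
```python
from h import *
t=load("t6.pkl")
P=back(t,up([(490,172),(440,403)],6,(220,130)),.1175)[:,:2];e=P[0]-P[1];print(np.linalg.norm(e),np.degrees(np.arctan2(e[1],e[0])))
x=e/np.linalg.norm(e);y=np.array([-x[1],x[0]]);c=P.mean(0)+.05*y;print("plate c",c)
B=back(t,up([(567,170),(495,490)],6,(220,130)),.056)[:,:2];print(B)
a=np.radians(-12.3);print("local",np.array([[np.cos(a),np.sin(a)],[-np.sin(a),np.cos(a)]])@(c-[.611,-.2675]))
```

```text
0.0785651438971454 -12.75626258975674
plate c [ 0.61308424 -0.27227193]
[[ 0.65188248 -0.35514561]
 [ 0.53776467 -0.32801421]]
local [ 0.00305296 -0.00421838]
```

Request:
arm_command --motion '[{"x":0.018,"y":0,"z":-0.003,"roll":0,"fingers":0},{"x":0.012,"y":0,"z":0,"roll":0,"fingers":0},{"x":0.008,"y":0,"z":0,"roll":0,"fingers":0}]'

```text
clock: 4.48
eef_pos: [0.6118, -0.2651, 0.1267]
tool_rot: [-0.551, -0.443, 0.554, -0.439]
ft_force: [0.2, 0.0, -1.2]
grip_width: 0.0295
```

Run:
```python
from st import *
o,M=st()
pc=o["eef_pos"]+.0635*M[:,0];print("plate c",pc)
print("shift for plate over bin",(M.T@(np.array([.611,-.2675,pc[2]])-pc)).round(4))
```

```text
t 4.48 pos [ 0.6118 -0.2651  0.1267] toolx [-0.0069  0.0025 -1.    ] ydir deg -12.85 q [-0.41  0.64  0.34  1.28 -0.    1.39] F [ 0.2  0.  -1.2] w 0.0295
plate c [ 0.61135354 -0.26494146  0.06320695]
shift for plate over bin [-0.      0.0002  0.0026]
```

Contact with the pegs is starting. Pressing now.

Request:
arm_command --motion '[{"x":0.008,"y":0,"z":0,"roll":0,"fingers":0},{"x":0.01,"y":0,"z":0,"roll":0,"fingers":0},{"x":0.01,"y":0,"z":0,"roll":0,"fingers":0}]'

```text
clock: 4.73
eef_pos: [0.6116, -0.2675, 0.1056]
tool_rot: [-0.553, -0.44, 0.554, -0.44]
ft_force: [-23.4, 11.1, 69.0]
grip_width: 0.0292
```

Run:
```python
from st import *
from h import *
from workcell import camera
s=camera("scene");o,M=st()
pickle.dump(s,open("s7.pkl","wb"));cv2.imwrite("pics/s7.png",cv2.resize(s["frame"][100:280,160:360,::-1],None,fx=3,fy=3,interpolation=cv2.INTER_CUBIC))
```

```text
t 4.78 pos [ 0.6115 -0.2674  0.1057] toolx [-0.0011 -0.0014 -1.    ] ydir deg -12.99 q [-0.41  0.64  0.3   1.23 -0.    1.39] F [-10.7   3.8  22.3] w 0.0292
```

View pics/s7.png

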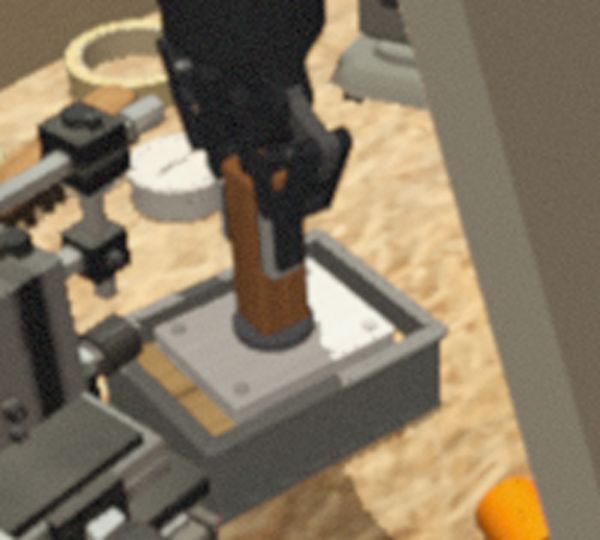

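The plate sits inside the bin with its top about level with the rim, and it's straight. One more gentle press, then straight up.

Request:
arm_command --motion '[{"x":0.006,"y":0,"z":0,"roll":0,"fingers":0},{"x":-0.02,"y":0,"z":0,"roll":0,"fingers":0},{"x":-0.04,"y":0,"z":0,"roll":0,"fingers":0},{"x":-0.03,"y":0,"z":0,"roll":0,"fingers":0}]'

```text
clock: 5.12
eef_pos: [0.606, -0.2665, 0.1924]
tool_rot: [-0.552, -0.443, 0.556, -0.437]
ft_force: [1.0, -0.4, -1.6]
grip_width: 0.0292
```

Run:
```python
from st import *
from h import *
from workcell import camera
s=camera("scene");o,M=st((.452,-.38,.16))
pickle.dump(s,open("s8.pkl","wb"));cv2.imwrite("pics/s8.png",cv2.resize(s["frame"][80:280,160:360,::-1],None,fx=3,fy=3,interpolation=cv2.INTER_CUBIC))
```

```text
t 5.17 pos [ 0.6085 -0.2677  0.1993] toolx [-4.0e-04 -1.1e-03 -1.0e+00] ydir deg -13.12 q [-0.41  0.59  0.46  1.43 -0.    1.39] F [ 1.6 -0.5  2.6] w 0.0292
tool shift [ 0.0395 -0.1269  0.1449]
```

View pics/s8.png

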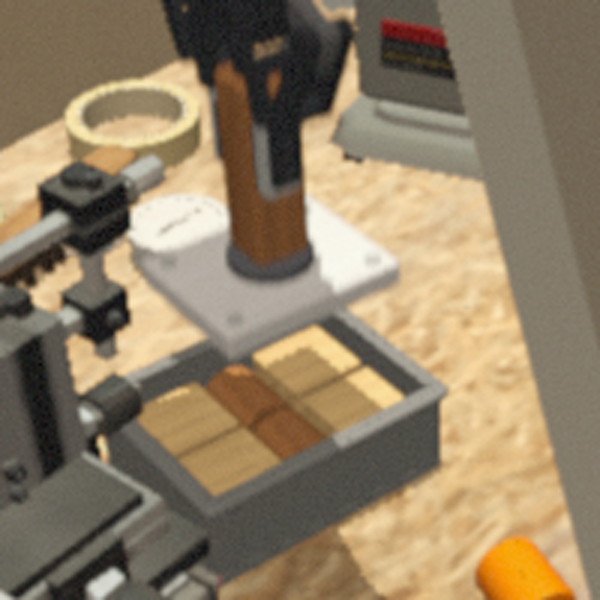

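Both pegs now lie level between the blocks (around crop (265,410)) and the bin hasn't moved. Carrying the tamper back to the clear spot beside the bin.

Request:
arm_command --motion '[{"x":0,"y":-0.023,"z":0.026,"roll":0,"fingers":0},{"x":0,"y":-0.023,"z":0.026,"roll":0,"fingers":0},{"x":0,"y":-0.023,"z":0.026,"roll":0,"fingers":0},{"x":0,"y":-0.023,"z":0.026,"roll":0,"fingers":0},{"x":0.01,"y":-0.021,"z":0.024,"roll":0,"fingers":0},{"x":0.01,"y":-0.008,"z":0.01,"roll":0,"fingers":0}]'

```text
clock: 5.67
eef_pos: [0.4626, -0.3801, 0.1844]
tool_rot: [0.554, 0.434, -0.55, 0.449]
ft_force: [0.7, 1.5, -3.7]
grip_width: 0.0294
```

Run:
```python
from st import *
from h import *
from workcell import camera
o,M=st((.452,-.38,.075))
s=camera("scene")
cv2.imwrite("pics/s9.png",cv2.resize(s["frame"][100:300,180:440,::-1],None,fx=3,fy=3,interpolation=cv2.INTER_CUBIC))
o,M=st((.452,-.38,.075));print(o["eef_pos"]+.0635*M[:,0])
```

```text
t 5.67 pos [ 0.4626 -0.3801  0.1844] toolx [ 0.0186 -0.0126 -0.9997] ydir deg -12.65 q [-0.69  0.44  0.17  1.28  0.    1.1 ] F [ 0.7  1.5 -3.7] w 0.0294
tool shift [ 0.1092 -0.0126  0.0013]
t 5.72 pos [ 0.4608 -0.3805  0.1821] toolx [ 0.0153 -0.0112 -0.9998] ydir deg -12.77 q [-0.69  0.44  0.17  1.27  0.    1.1 ] F [-1.8 -0.1 -5.8] w 0.0295
tool shift [ 0.107  -0.0105  0.0006]
[ 0.46174717 -0.38124798  0.11866018]
```

View pics/s9.png

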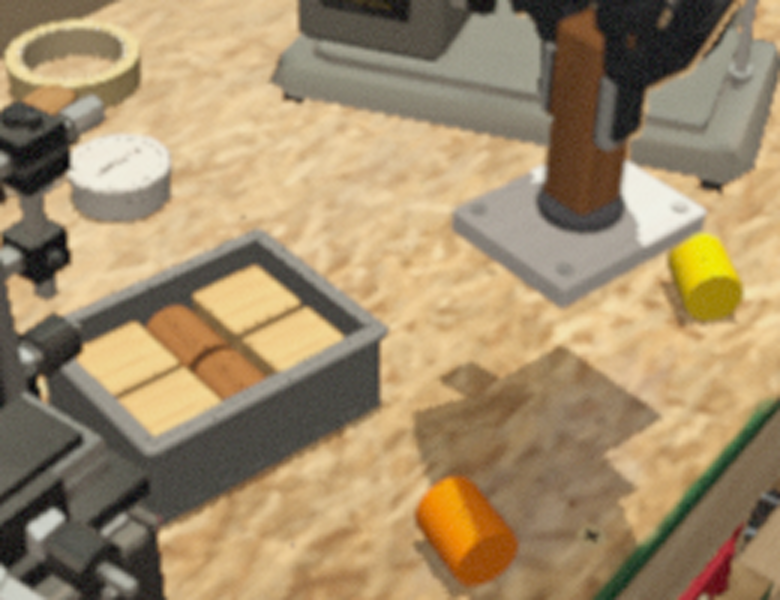

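Request:
arm_command --motion '[{"x":0.036,"y":-0.002,"z":0,"roll":0,"fingers":0},{"x":0.036,"y":-0.002,"z":0,"roll":0,"fingers":0},{"x":0.02,"y":0,"z":0,"roll":0,"fingers":0}]'

```text
clock: 5.97
eef_pos: [0.4595, -0.3873, 0.0937]
tool_rot: [0.557, 0.427, -0.551, 0.451]
ft_force: [-1.4, 0.0, -3.5]
grip_width: 0.0293
```

Run:
```python
from st import *
st()
```

```text
t 5.97 pos [ 0.4595 -0.3873  0.0937] toolx [ 0.0278 -0.022  -0.9994] ydir deg -13.16 q [-0.7   0.5   0.02  1.05  0.    1.1 ] F [-1.4  0.  -3.5] w 0.0293
```

Request:
arm_command --motion '[{"x":0.015,"y":0,"z":0,"roll":0,"fingers":0},{"x":0.006,"y":0,"z":0,"roll":0,"fingers":0},{"x":0.002,"y":0,"z":0,"roll":0,"fingers":0},{"x":0.002,"y":0,"z":0,"roll":0,"fingers":0}]'

```text
clock: 6.3
eef_pos: [0.457, -0.3871, 0.0644]
tool_rot: [0.557, 0.429, -0.552, 0.449]
ft_force: [-4.9, 4.7, 18.9]
grip_width: 0.0293
```

Request:
arm_command --motion '[{"x":0.001,"y":0,"z":0,"roll":0,"fingers":0},{"x":0.001,"y":0,"z":0,"roll":0,"fingers":0}]'

```text
clock: 6.47
eef_pos: [0.4582, -0.3879, 0.0654]
tool_rot: [0.557, 0.427, -0.552, 0.45]
ft_force: [0.5, -0.8, -2.6]
grip_width: 0.0296
```

Run:
```python
from st import *
from h import *
from workcell import camera
st()
s=camera("scene")
cv2.imwrite("pics/s10.png",cv2.resize(s["frame"][100:300,180:440,::-1],None,fx=3,fy=3,interpolation=cv2.INTER_CUBIC))
```

```text
t 6.47 pos [ 0.4582 -0.3879  0.0654] toolx [ 0.0251 -0.0205 -0.9995] ydir deg -13.3 q [-0.7   0.53 -0.02  0.99  0.    1.1 ] F [ 0.5 -0.8 -2.6] w 0.0296
```

View pics/s10.png

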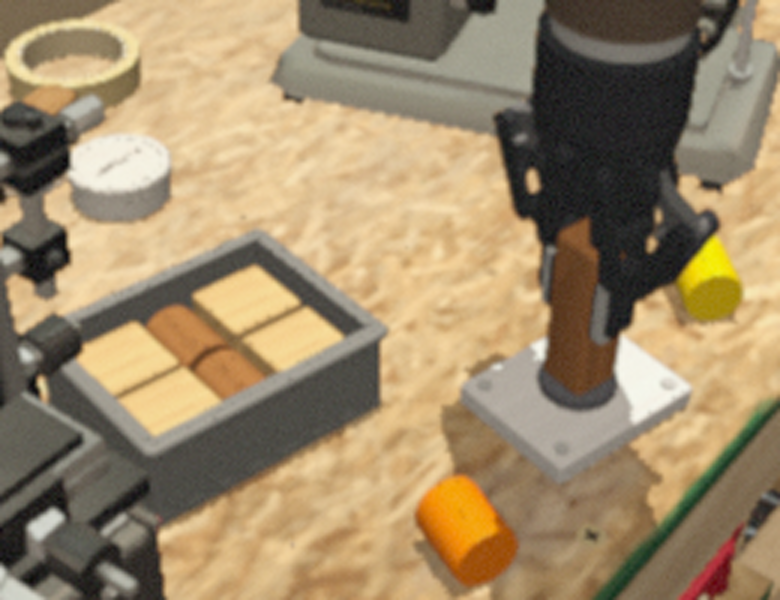

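The plate is about 1 mm above or touching the bench, clear of both look-alikes. Easing down slightly and opening.

Request:
arm_command --motion '[{"x":0.001,"y":0,"z":0,"roll":0,"fingers":0},{"x":0,"y":0,"z":0,"roll":0,"fingers":0.6},{"x":0,"y":0,"z":0,"roll":0,"fingers":0.8},{"x":-0.001,"y":0,"z":0,"roll":0,"fingers":1},{"x":-0.001,"y":0,"z":0,"roll":0,"fingers":1},{"x":-0.001,"y":0,"z":0,"roll":0,"fingers":1},{"x":-0.001,"y":0,"z":0,"roll":0,"fingers":1}]'

```text
clock: 7.1
eef_pos: [0.4615, -0.3901, 0.0721]
tool_rot: [0.557, 0.424, -0.551, 0.453]
ft_force: [-0.0, 0.3, 0.1]
grip_width: 0.0855
```

Run:
```python
from st import *
st()
```

```text
t 7.1 pos [ 0.4615 -0.3901  0.0721] toolx [ 0.0321 -0.0265 -0.9991] ydir deg -13.25 q [-0.7   0.52 -0.01  1.    0.    1.1 ] F [-0.   0.3  0.1] w 0.0855
```

Request:
arm_command --motion '[{"x":-0.03,"y":0,"z":0,"roll":0,"fingers":1},{"x":-0.035,"y":0,"z":0,"roll":0,"fingers":1},{"x":-0.035,"y":0,"z":0,"roll":0,"fingers":1},{"x":-0.03,"y":0,"z":0,"roll":0,"fingers":1},{"x":0,"y":0,"z":0,"roll":0,"fingers":1}]'

```text
clock: 7.52
eef_pos: [0.4554, -0.3851, 0.2045]
tool_rot: [0.557, 0.427, -0.552, 0.451]
ft_force: [0.7, -1.0, 1.6]
grip_width: 0.0853
```

Run:
```python
from st import *
from h import *
from workcell import camera
st()
s=camera("scene");t=camera("top")
cv2.imwrite("pics/s11.png",cv2.resize(s["frame"][100:300,180:440,::-1],None,fx=3,fy=3,interpolation=cv2.INTER_CUBIC))
cv2.imwrite("pics/t11.png",cv2.resize(t["frame"][130:290,220:420,::-1],None,fx=3.7,fy=3.7,interpolation=cv2.INTER_CUBIC))
```

```text
t 7.52 pos [ 0.4554 -0.3851  0.2045] toolx [ 0.0261 -0.0215 -0.9994] ydir deg -13.26 q [-0.7   0.42  0.18  1.3   0.    1.1 ] F [ 0.7 -1.   1.6] w 0.0853
```

View pics/s11.png

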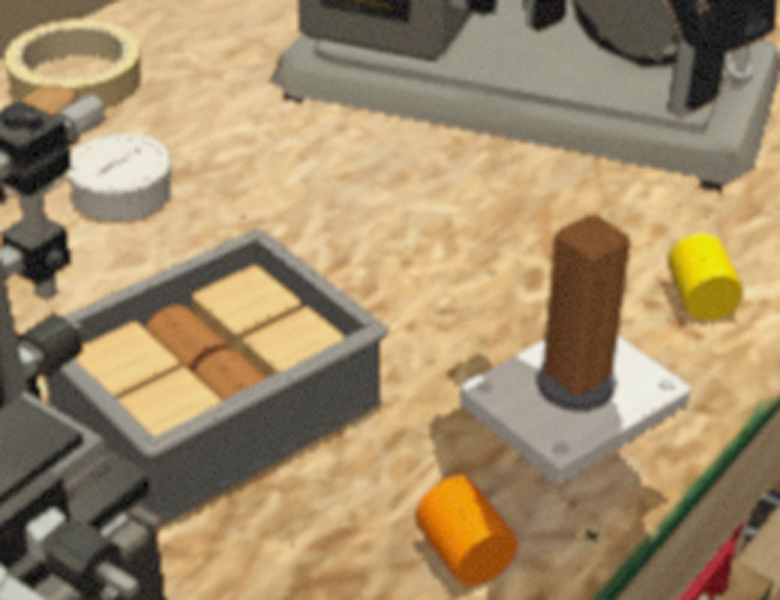

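View pics/t11.png

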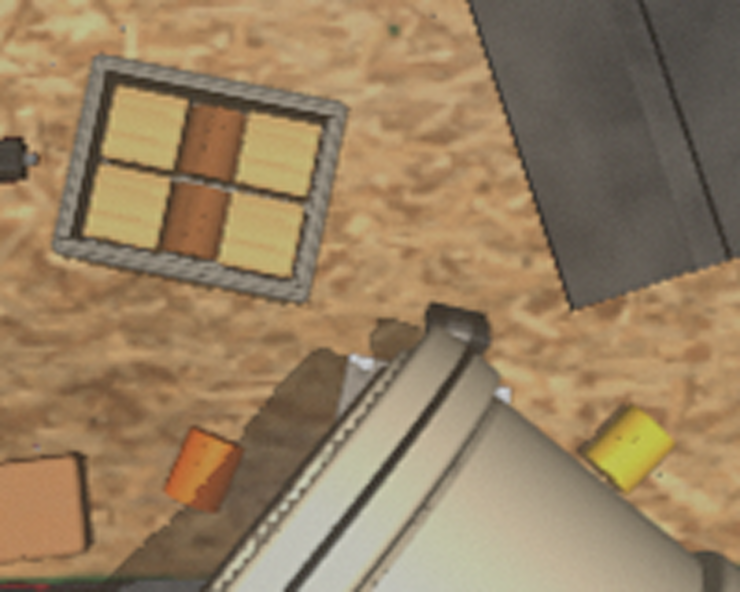

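The tamper stands flat and upright at scene crop (580,400), released and clear of the gripper. The pegs lie flush between the blocks, and both look-alikes are where they started.

```bash
python3 -c "
from workcell import job_done
print(job_done())"
```

```text
the job is handed in; nothing more can be done
None
```

I picked up the tamper by its handle, turned it to line up with the bin, and pressed both pegs down together with the plate. I then stood it upright on the bench beside the bin and let go. The job was handed in at about 7.6 s on the robot's clock.

**Pegs:** at the bottom of the press the plate sat level inside the bin, with its underside at about 42 mm by the arm's own position. The last pictures show both pegs lying between the blocks, level with their tops by eye; I didn't measure their height separately. The fingers never touched the pegs.

**Tamper and surroundings:** the last scene picture shows the tamper flat and upright, with the gripper about 80 mm above the handle. The bin and both look-alikes are where they started. In the final top view the arm hid most of the tamper, so that check rests on the scene camera.

**Forces and disagreements:**
- **Press force:** the highest wrist force I read was about 74 N, as the plate bottomed out (limit 120 N). I only read the force at the end of each move.
- **Tool tilt:** the tool drifted up to about 2.7° off vertical during moves. It was close to straight while pressing.
- **Position over the bin:** the top camera and the arm's position disagreed by up to 5 mm, mostly across the bin, which was within the plate's clearance.

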